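# Tip a rotor's tube shield over the catch dish

## Task

First push the white porcelain dish across the bench, without lifting it, until it stands centred on the round cork spot. Then draw the steel tube shield out of the rotor in the clamp and tip it until its open mouth points clearly downward, below level, above the middle of the dish, as if to shake grit out into it. Finish still holding it there, still, raised clear of dish and bench; let go of nothing and leave the loupe, hex key and seals where they lie.

Things in the scene. Friction and masses are not known exactly. Their poses are not given: they have to be found in the camera images.
- dish: White porcelain dish, loose, about 160 g, 28 mm high; outside diameter 80 mm at the foot and 100 mm at the rim, wall 4 mm. Origin at the centre of its underside, z up.
- spot_center (a point): Centre, on the bench surface, of a round cork inlay 112 mm across with a thin dark ring, flush with the bench: the place for the dish.
- shield: Tube shield, the only one in the rotor: steel sleeve, 110 mm long, 17 mm outside diameter, 21 mm collar over the last 6 mm at its open mouth; about 60 g. Origin at the centre of the closed foot; z axis runs from foot to mouth. At the start it leans about 42 degrees from vertical, mouth inwards over the rotor (away from the robot), 50 mm of it in the pocket, 60 mm standing out.
- shield_mouth (a point): Centre of the shield's open mouth, 110 mm from its foot along its z axis.
- pocket (a point): Centre of the mouth of the pocket that holds the shield, 120 mm above the bench. The pocket is a straight tube, 40 degrees from vertical, 50 mm deep, bore 20 mm (1.5 mm clearance all round), 25 mm outside; the shield pulls straight out along that axis with no catch.
- rotor: Silver aluminium rotor, fixed in the clamp. Origin on its vertical axis at bench level; -x points to the pocket with the shield. Truncated cone 190 mm across, 62 to 108 mm high, hollow top; six pockets 60 degrees apart on its flank, mouths on a 140 mm circle 120 mm above the bench (rims up to 128 mm), feet reaching 115 mm from the axis. The other five are empty.
- clamp: Cast iron bench clamp, fixed, under the rotor; base 130 x 220 mm, jaws up to 60 mm high. Origin at bench level on the rotor's axis. Its screw with a T-bar, 42 mm high, sticks out along its -y to 176 mm from the origin.
- loupe: Bystander, loose: round green glass loupe 58 mm across, 12 mm high, with a 75 mm handle along its +x. Origin under the lens centre.
- hexkey: Bystander, loose: black steel hex key, 8 mm thick, lying flat; long arm 100 mm along its x, short arm 30 mm. Origin under the middle of the long arm.
- seal_a: Bystander, loose: orange silicone bucket seal ring, 64 mm outside, 46 mm inside, 8 mm high. Origin at the centre of its underside.
- seal_b: Bystander, loose: a second seal ring like the first.
Things that resemble listed ones, but are neither listed nor needed, are in the scene too. Several things have the shape of the shield; the one meant has the colours described above.

How it is judged:
On the way, in this order (a step that is already met when the one before it is completed fails the run):
1. the dish stands on the cork spot, the shield still in the rotor (horizontal distance between dish and spot_center below 0.02 m and angle between dish's own z axis and vertical below 0.1 rad and height (world z) of dish below 0.006 m and linear speed of dish below 0.02 m/s and distance between shield_mouth and pocket below 0.07 m), for 0.2 s.
2. the shield is out of the rotor, held by the fingers (contact force between the fingers and shield above 1 N and contact force between shield and rotor below 0.1 N and contact force between shield and clamp below 0.1 N and contact force between shield and dish below 0.1 N and distance between shield_mouth and pocket above 0.1 m), for 0.2 s.
At the end, for the whole second after the job is handed in: The dish stands flat on the bench, its centre within 20 mm of the spot's centre; the shield is held by the fingers alone, still, its mouth at least 10 degrees below level, at least 50 mm above the bench and within 35 mm (horizontally) of the dish's centre (horizontal distance between dish and spot_center below 0.02 m and angle between dish's own z axis and vertical below 0.1 rad and height (world z) of dish below 0.006 m and linear speed of dish below 0.02 m/s and contact force between the fingers and shield above 1 N and contact force between shield and rotor below 0.1 N and contact force between shield and clamp below 0.1 N and contact force between shield and dish below 0.1 N and angle between shield's own z axis and vertical above 1.75 rad and horizontal distance between shield_mouth and dish below 0.035 m and height (world z) of shield_mouth above 0.05 m and linear speed of shield below 0.03 m/s); the arm keeps its last pose, push and grip.
It fails at once if the dish is lifted or tipped (height (world z) of dish above 0.012 m or angle between dish's own z axis and vertical above 0.35 rad).
It fails at once if the loupe, hex key or a seal is moved more than 20 mm (distance of any of loupe, hexkey, seal_a, seal_b from where it was at the start of the episode above 0.02 m).
It also fails if it takes over 51 s, if anything falls off the work surface, if the arm or the gripper's body presses on something with over 40 N, if the wrist force passes 120 N, or if a joint passes its speed limit or range.

## Robot

A 7-joint arm with a two-finger parallel gripper is mounted at the origin on the work surface. World frame = base frame: x ahead of the robot, y to its left, z up, the work surface at z = 0. Lengths are in m, angles in rad, forces in N, time in s.
With the tool pointing down it reaches from about 0.425 to 0.975 m from the base axis. Payload 16.7 kg.
Tool frame: the origin (TCP) lies at the very end of the fingers, on their centre line; the grasp point (between the pads) lies 19 mm behind it; z points along the fingers, y is the line along which they close (so a half turn about z gives the same grasp; the last joint's range is limited). The gripper opens to 85 mm and grips with 20 to 120 N. Pads are 22 mm wide; open, the fingers measure 114 mm over their backs; the gripper's body (76 mm by 85 mm) begins 54 mm behind the grasp point. The pads swing forward as they close: fully open they stand 13 mm farther back than shut.
Start: joints at [1.032, 0.426, 0.074, 1.606, -0.034, 1.111, -0.067], TCP at [0.256, -0.624, 0.231] pointing down, gripper open.
Joint ranges: [-2.85, 2.85], [-0.5, 2.14], [-1.23, 1.37], [0.21, 2.46], [-1.02, 4.16], [0.16, 2.05], [-2.73, 2.73]. Speed limits (rad/s): [1.89, 1.89, 2.39, 2.39, 3.01, 3.01, 3.01].

## Interface

Orientations are given as [roll, pitch, yaw] about the fixed x, y, z axes, in that order (R = Rz(yaw) Ry(pitch) Rx(roll)).
In Python, from workcell import monitor, eyes, env gives the robot as it stands.
- The arm moves only by the shell command python3 -m creep 'ROWS' [FORCE]. ROWS is JSON, a list of rows, each a list of 5 numbers: the closure, from -1 (fully open) to 1 (shut), then the shift along the tool's x, y, z each as a share of 100 mm, from -1 to 1, then the turn about the tool's z as a share of 45 degrees, from -1 to 1. In form: [[fingers, x, y, z, turn], ...]. A call has 1 to 8 rows; each row is the pose to reach, as a shift and turn from the pose commanded when the call began, along the tool's axes at that moment; what a row does not reach only later rows make up. A row lasts 1/12 s, in which the tool goes at most 41.7 mm and 7.16 degrees, less where a joint would pass 70% of its speed; a pose out of reach is approached as far as the arm can. A call with a number of a shift or a turn outside -1 to 1 is refused whole. A call with a gripper value outside its range is refused whole. The fingers move at their own pace and stop on an object; FORCE is the grip in N (left out, the last holds). Time passes only in rows, so rows that repeat a pose let the fingers close. It gives the time, the measured TCP pose, the force, the opening and the grip force at its end, in the units of the state.
- monitor.get_state(): the state, without advancing time (a new reading comes with each control period).
- eyes.get_image(name): name is "scene" or "top"; returns (picture, depth): 400x640x3 uint8, red, green, blue; 400x640 float32, m along the optical axis (not along the pixel's ray), 0 where there is no reading.
- eyes.calibration(name): a dict with "fx", "fy", "cx", "cy" (pixels), "R" (3x3) and "t" (3): a world point X has camera coordinates R X + t. Camera axes: x right, y down, z forward; pixel columns grow to the right and rows downward; lengths in m; the calibration is good to about 2 mm. A picture is of the moment at which its call begins. calibration takes no time and is no camera call.
- env.hand_in(): hands the job in; it is judged then, once.
The state is a dict: "t": time; "q": joint angles; "joint_velocities": joint speeds; "tau": joint torques, N m; "tool_pos": TCP position; "tcp_rot": TCP orientation; "force": force on the tool from outside, world axes, zero at the start; "moment": the same for the moment, N m; "grip_width": finger opening in m; "grasp_force": force on a finger pad.
Only numpy, scipy, OpenCV 4.12 (cv2) and the standard library are available. Lean on these libraries where they do the work, as an engineer would, in place of code of your own. Each camera call takes 0.05 s, during which the arm holds its last target. There are 200 camera calls.

## Working session

There is one attempt and no reset: what is moved stays moved. The work goes in short steps, Python scripts to look and compute and a shell command to move; the robot and the scene stay as the last step left them, time stands still between calls to the robot, and variables do not carry over. Pictures are saved under pics/ and viewed, at most 10 in all, crops included, and the job is handed in when it is done.

```bash
mkdir -p pics; ls; python3 - <<'E'
from workcell import monitor, eyes, env
import cv2, numpy as np
for n in("scene","top"):
    p,d=eyes.get_image(n); cv2.imwrite(f"pics/{n}0.png",p[:,:,::-1]); np.savez(f"{n}0.npz",p=p,d=d)
    c=eyes.calibration(n); print(n,c)
s=monitor.get_state();print(s)
E
```

```text
pics
scene {'fx': 378.67117965712686, 'fy': 378.67117965712686, 'cx': 316.3944182252907, 'cy': 199.14074418490344, 'R': array([[ 0.82815886,  0.56043279,  0.00824506],
       [ 0.4639439 , -0.6771735 , -0.5711323 ],
       [-0.31449793,  0.47681353, -0.82081661]]), 't': array([-0.3915128 , -0.2123221 ,  1.33095694])}
top {'fx': 460.8052617171637, 'fy': 460.8052617171637, 'cx': 313.61083803753047, 'cy': 198.94836916353862, 'R': array([[ 0.05033849, -0.99873138,  0.00129021],
       [-0.97692556, -0.04950782, -0.20776291],
       [ 0.20756321,  0.00919803, -0.97817836]]), 't': array([-0.05695336,  0.51011564,  1.08146848])}
{'t': 0.1, 'q': array([ 1.03148648,  0.42670426,  0.0738389 ,  1.60655815, -0.03411708,
        1.11080858, -0.06710387]), 'joint_velocities': array([ 0.00084273, -0.00154386,  0.00150698, -0.0008906 ,  0.00058658,
       -0.00040451, -0.00249645]), 'tau': array([ 9.73648333e-03, -9.51535392e+01,  3.77195254e+00, -4.64399529e+01,
        1.95180561e-02,  6.64432286e-03, -7.42389489e-05]), 'tool_pos': array([ 0.25635057, -0.62401334,  0.2306503 ]), 'tcp_rot': array([-3.14037502e+00,  6.74756346e-05,  3.89779178e-01]), 'force': array([-0.74187554, -0.02041235,  0.2869271 ]), 'moment': array([-0.06878029,  0.07053565,  0.00585999]), 'grasp_force': 0.0, 'grip_width': 0.085754570964126}
```

View pics/scene0.png

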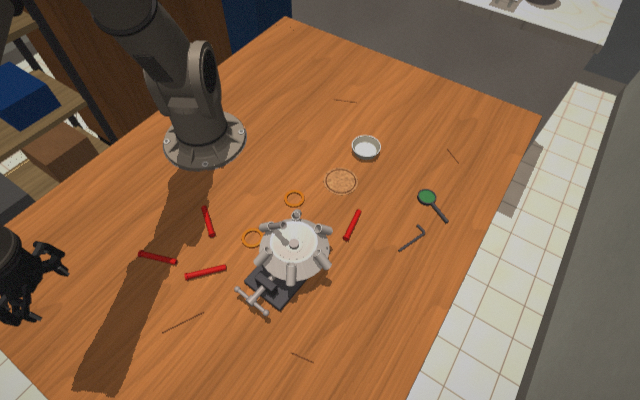

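View pics/top0.png

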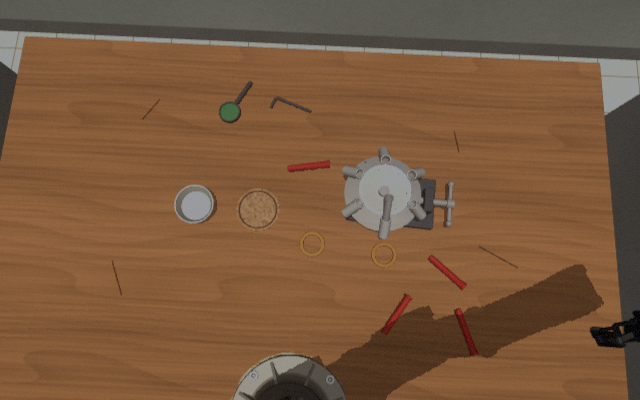

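The scene view shows the dish at (366,148), the spot at (341,181), the rotor at (294,245) and the T-bar at (255,297). The top view shows the dish at (194,205), the spot at (258,210), the shield at about (386,215) and the T-bar at (450,205). The tool always points down, so I plan to tip the shield by pivoting it in the pads over the T-bar.

```bash
cat > h.py <<'E'
import numpy as np, cv2
from workcell import monitor, eyes, env
def ray(n,uv,z):
    c=eyes.calibration(n); R,t=c["R"],c["t"]; o=-R.T@t
    uv=np.atleast_2d(uv); d=np.c_[(uv[:,0]-c["cx"])/c["fx"],(uv[:,1]-c["cy"])/c["fy"],np.ones(len(uv))]@R
    return o+d*((z-o[2])/d[:,2])[:,None]
def tri(a,b):
    A=[];B=[]
    for n,uv in(("top",a),("scene",b)):
        p,q=ray(n,uv,0)[0],ray(n,uv,.3)[0]; d=(q-p)/np.linalg.norm(q-p); M=np.eye(3)-np.outer(d,d); A.append(M);B.append(M@p)
    return np.linalg.lstsq(np.vstack(A),np.hstack(B),rcond=None)[0]
def circ(p):
    A=np.c_[2*p[:,:2],np.ones(len(p))]; s=np.linalg.lstsq(A,(p[:,:2]**2).sum(1),rcond=None)[0]
    return s[:2],np.sqrt(s[2]+s[:2]@s[:2])
def dish(n,p):
    h=cv2.cvtColor(p,cv2.COLOR_RGB2HSV); m=((h[...,1]<60)&(h[...,2]>90)).astype(np.uint8)
    out=[]
    for c in cv2.findContours(m,cv2.RETR_EXTERNAL,cv2.CHAIN_APPROX_NONE)[0]:
        if len(c)<40: continue
        w=ray(n,cv2.convexHull(c)[:,0].astype(float),.028); o,r=circ(w)
        if .035<r<.065: out.append((o.round(4),r.round(4)))
    return out
def loc(n,p):
    h=cv2.cvtColor(p,cv2.COLOR_RGB2HSV); return h
E
python3 - <<'E'
from h import *
P={n:np.load(n+"0.npz")["p"] for n in("top","scene")}
for n in P: print(n,dish(n,P[n]))
# spot colour probe
p=P["top"];h=cv2.cvtColor(p,cv2.COLOR_RGB2HSV);print("cork",h[205:216:5,250:268:6].tolist(),"wood",h[240,200:260:20].tolist())
print(ray("top",[(258,210)],0),ray("scene",[(341,181)],0))
D=np.load("top0.npz")["d"]; print(D[200:212:3,448:454])
a=cv2.resize(P["top"][140:240,335:465],None,fx=6,fy=6,interpolation=2)[:,:,::-1]; cv2.imwrite("pics/a.png",a)
b=cv2.resize(P["scene"][205:320,225:345],None,fx=5,fy=5,interpolation=2)[:,:,::-1]; cv2.imwrite("pics/b.png",b)
E
```

```text
top [(array([0.4911, 0.2699]), np.float64(0.0495)), (array([ 0.5229, -0.3728]), np.float64(0.0474))]
scene [(array([ 0.5185, -0.3671]), np.float64(0.0497)), (array([ 0.0926, -0.0855]), np.float64(0.0357)), (array([-0.4182, -0.4443]), np.float64(0.0429)), (array([0.4927, 0.2677]), np.float64(0.0493)), (array([0.0295, 0.981 ]), np.float64(0.0441))]
cork [[[14, 120, 123], [15, 120, 149], [17, 109, 152]], [[16, 114, 150], [15, 118, 143], [15, 116, 150]], [[15, 119, 146], [13, 117, 142], [15, 114, 152]]] wood [[14, 148, 141], [12, 144, 142], [14, 145, 139]]
[[0.48750176 0.11057488 0.        ]] [[ 4.93648372e-01  1.11605247e-01 -1.11022302e-16]]
[[1.1332376 1.13786   1.135997  1.1345513 1.1288812 1.1306455]
 [1.1312492 1.1335747 1.1318203 1.1354711 1.1329634 1.1334049]
 [1.1360706 1.1326513 1.1365726 1.1338329 1.1332515 1.1298348]
 [1.1400506 1.1392018 1.1383653 1.1843188 1.1861677 1.1827058]]
```

View pics/a.png

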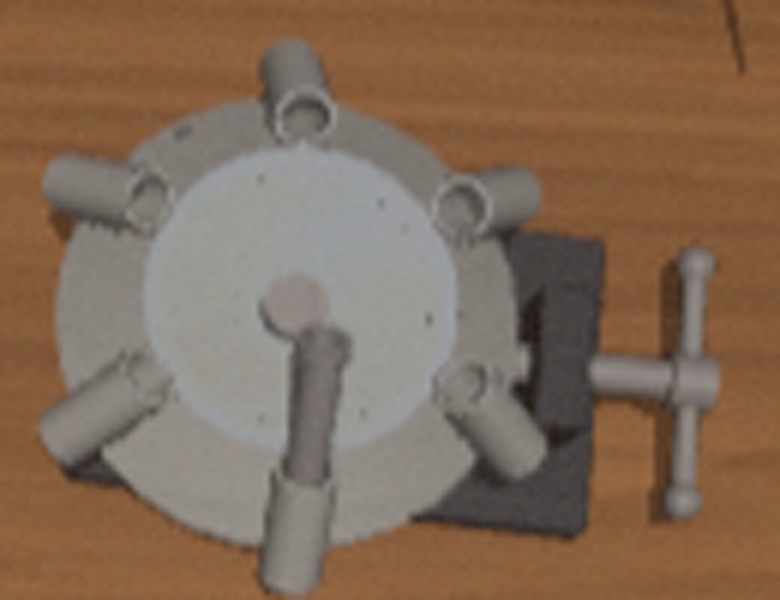

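View pics/b.png

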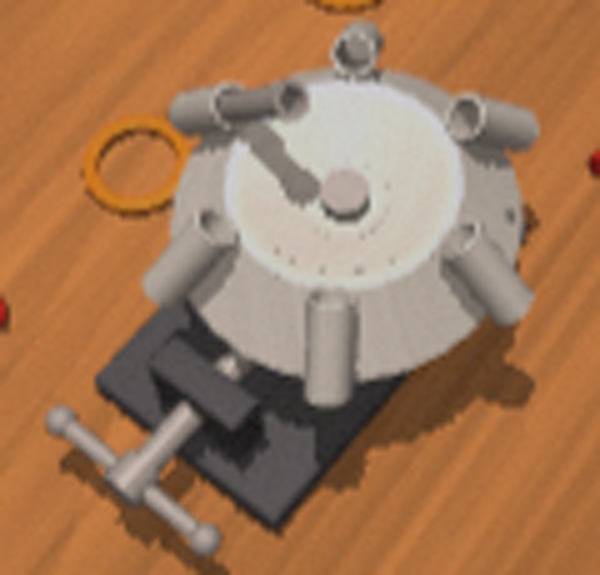

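The top crop shows the pocket mouths (the shield's at about (302,480)), the shield mouth near (325,345) and the T-bar balls at (695,264) and (684,500). The scene crop shows the shield mouth at (294,98) and the T-bar balls at (60,420) and (204,538).

```bash
cat >> h.py <<'E'
def spot(n,p,guess):
    h=cv2.cvtColor(cv2.GaussianBlur(p,(5,5),0),cv2.COLOR_RGB2HSV); m=((h[...,1]<132)&(h[...,1]>90)).astype(np.uint8)
    m=cv2.morphologyEx(m,cv2.MORPH_OPEN,np.ones((3,3))); best=None
    for c in cv2.findContours(m,cv2.RETR_EXTERNAL,cv2.CHAIN_APPROX_NONE)[0]:
        if cv2.pointPolygonTest(c,guess,False)>0: o,r=circ(ray(n,cv2.convexHull(c)[:,0].astype(float),0)); best=(o.round(4),r.round(4))
    return best
E
python3 - <<'E'
from h import *
P={n:np.load(n+"0.npz")["p"] for n in("top","scene")}
print("spot",spot("top",P["top"],(258,210)),spot("scene",P["scene"],(341,181)))
T=lambda l:np.array(l,float)/6+[335,140]; S=lambda l:np.array(l,float)/5+[225,205]
tp=T([(302,480),(150,372),(150,200),(304,115),(463,208),(467,382)]); sp=S([(235,107),(357,48),(467,118),(463,237),(328,297),(210,225)])
for n,p in(("top",tp),("scene",sp)):
    w=ray(n,p,.122); print(n,circ(w),w[:,:2].round(3).tolist()); o=circ(w)[0]; a=np.arctan2(*(w[:,:2]-o).T[::-1]); print(np.degrees(a).round(1))
m=tri(T((325,345)),S((294,98)));print("mouth",m)
for a,b in(((695,264),(60,420)),((684,500),(204,538)),((690,380),(128,475))): print("tbar",tri(T(a),S(b)))
E
```

```text
spot (array([0.4901, 0.112 ]), np.float64(0.0556)) None
top (array([ 0.53014176, -0.19913581]), np.float64(0.07089744038087421)) [[0.457, -0.198], [0.496, -0.139], [0.565, -0.137], [0.602, -0.196], [0.567, -0.259], [0.498, -0.261]]
[ 179.3  119.6   61.     2.1  -58.1 -117.2]
scene (array([ 0.53634055, -0.1990392 ]), np.float64(0.07143976665425268)) [[0.468, -0.201], [0.499, -0.135], [0.571, -0.138], [0.608, -0.196], [0.572, -0.261], [0.5, -0.262]]
[-178.4  120.5   60.1    2.2  -60.2 -120.1]
mouth [ 0.50356005 -0.19820169  0.15985261]
tbar [ 0.52912401 -0.36537966  0.14030203]
tbar [ 0.51459341 -0.37385003 -0.067446  ]
tbar [ 0.52094429 -0.3692041   0.04333397]
```

```bash
python3 -m creep '[[1,0.78,-0.33,0,0.4966],[1,0.78,-0.33,0,0.4966],[1,0.78,-0.33,0,0.4966],[1,0.78,-0.33,0,0.4966],[1,0.78,-0.33,0,0.4966]]' 20
python3 -m creep '[[1,0.9,-1,0,0],[1,0.9,-1,0,0],[1,0.9,-1,0,0],[1,0.9,-1,0,0],[1,0.9,-1,0,0]]'
python3 -m creep '[[1,0.86,-1,0,0],[1,0.86,-1,0,0],[1,0.86,-1,0,0],[1,0.86,-1,0,0],[1,0.86,-1,0,0]]'
```

```text
t: 0.52
tool_pos: [0.3164, -0.5638, 0.2312]
tcp_rot: [-3.141, 0.0, 0.001]
force: [-0.8, -0.9, -0.4]
grip_width: 0.0258
grasp_force: 0.0
t: 0.93
tool_pos: [0.4084, -0.462, 0.2312]
tcp_rot: [-3.141, -0.001, 0.007]
force: [-0.5, -0.9, 0.7]
grip_width: 0.0001
grasp_force: 0.0
t: 1.35
tool_pos: [0.4936, -0.3628, 0.2311]
tcp_rot: [-3.141, -0.0, 0.005]
force: [0.0, 0.1, -1.4]
grip_width: -0.0002
grasp_force: 0.0
```

```bash
for i in 1 2 3 4 5 6; do python3 -m creep '[[1,0,-1,0,0],[1,0,-1,0,0],[1,0,-1,0,0],[1,0,-1,0,0]]' | tail -5 >/dev/null; done
python3 -m creep '[[1,0,-0.33,0.4,0],[1,0,-0.33,0.8,0],[1,0,-0.33,1,0],[1,0,-0.33,1,0]]'
python3 -m creep '[[1,0,0,0.3,0],[1,0,0,0.6,0],[1,0,0,0.7,0],[1,0,0,0.7,0],[1,0,0,0.7,0]]'
```

```text
t: 3.68
tool_pos: [0.4915, 0.2644, 0.1261]
tcp_rot: [3.137, 0.006, -0.002]
force: [-0.8, -0.8, -0.3]
grip_width: -0.0002
grasp_force: 0.0
t: 4.1
tool_pos: [0.4935, 0.2678, 0.0626]
tcp_rot: [3.141, -0.001, -0.002]
force: [0.2, 0.4, 0.3]
grip_width: 0.0003
grasp_force: 0.0
```

```bash
python3 -m creep '[[1,0,0,0.15,0],[1,0,0,0.3,0],[1,0,0,0.4,0],[1,0,0,0.48,0],[1,0,0,0.48,0],[1,0,0,0.48,0]]'
python3 - <<'E'
from h import *
p,d=eyes.get_image("scene"); cv2.imwrite("pics/c.png",cv2.resize(p[100:220,290:450],None,fx=4,fy=4)[:,:,::-1])
E
```

```text
t: 4.6
tool_pos: [0.4927, 0.2689, 0.0139]
tcp_rot: [-3.141, -0.0, -0.0]
force: [0.4, -0.5, 0.3]
grip_width: 0.0001
grasp_force: 0.0
```

View pics/c.png

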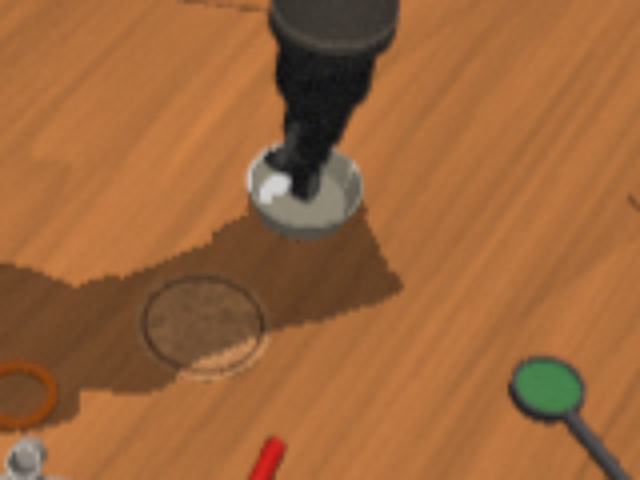

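The fingers are inside the dish (crop (305,180)) and the spot is clear. Next I drag the dish toward −y.

```bash
python3 -m creep '[[1,0,0.1,0,0],[1,0,0.2,0,0],[1,0,0.28,0,0],[1,0,0.36,0,0],[1,0,0.44,0,0],[1,0,0.52,0,0],[1,0,0.6,0,0],[1,0,0.68,0,0]]'
python3 -m creep '[[1,0,0.08,0,0],[1,0,0.16,0,0],[1,0,0.24,0,0],[1,0,0.32,0,0],[1,0,0.40,0,0],[1,0,0.48,0,0],[1,0,0.56,0,0],[1,0,0.64,0,0]]'
python3 -m creep '[[1,0,0.06,0,0],[1,0,0.12,0,0],[1,0,0.18,0,0],[1,0,0.22,0,0],[1,0,0.26,0,0],[1,0,0.28,0,0],[1,0,0.28,0,0]]'
python3 - <<'E'
from h import *
for n in("scene","top"):
    p,d=eyes.get_image(n); print(n,dish(n,p)); cv2.imwrite(f"pics/d_{n}.png",p[:,:,::-1])
E
```

```text
t: 5.32
tool_pos: [0.4925, 0.2002, 0.0135]
tcp_rot: [-3.141, -0.0, -0.0]
force: [-0.4, 2.1, 3.1]
grip_width: 0.0001
grasp_force: 1.5
t: 5.98
tool_pos: [0.4923, 0.136, 0.0133]
tcp_rot: [-3.142, -0.0, -0.0]
force: [-0.1, 2.6, 1.9]
grip_width: 0.0
grasp_force: 1.7
t: 6.57
tool_pos: [0.4923, 0.1084, 0.0133]
tcp_rot: [3.141, 0.0, -0.001]
force: [-0.2, 2.6, 2.8]
grip_width: 0.0002
grasp_force: 1.6
scene [(array([ 0.5183, -0.3671]), np.float64(0.0498)), (array([0.4957, 0.1365]), np.float64(0.049)), (array([-0.4173, -0.4442]), np.float64(0.0425)), (array([-0.126 ,  0.1485]), np.float64(0.0416)), (array([-0.4399,  0.182 ]), np.float64(0.0561)), (array([-1.0197, -0.1086]), np.float64(0.0403))]
top [(array([ 0.0586, -0.0394]), np.float64(0.0575)), (array([ 0.5236, -0.3727]), np.float64(0.0479)), (array([0.6135, 0.1953]), np.float64(0.0479))]
```

```bash
python3 -m creep '[[1,0,0.06,0,0],[1,0,0.12,0,0],[1,0,0.18,0,0],[1,0,0.23,0,0],[1,0,0.25,0,0],[1,0,0.25,0,0]]'
python3 -m creep '[[1,0,-0.06,0,0],[1,0,-0.12,0,0],[1,0,-0.14,-0.2,0],[1,0,-0.14,-0.5,0],[1,0,-0.14,-0.8,0],[1,0,-0.14,-1,0],[1,0,-0.14,-1,0]]'
python3 -m creep '[[1,0,1,-1,0],[1,0,1,-1,0],[1,0,1,-1,0],[1,0,1,-1,0],[1,0,1,-1,0]]'
python3 - <<'E'
from h import *
for n in("scene","top"):
    p,d=eyes.get_image(n); print(n,dish(n,p)); cv2.imwrite(f"pics/e_{n}.png",p[:,:,::-1])
E
```

```text
t: 7.17
tool_pos: [0.4922, 0.0827, 0.0133]
tcp_rot: [3.141, 0.0, -0.001]
force: [-0.2, -0.6, -0.3]
grip_width: 0.0002
grasp_force: 0.0
t: 7.75
tool_pos: [0.4942, 0.0993, 0.1172]
tcp_rot: [-3.14, -0.005, 0.001]
force: [1.3, 0.4, -0.0]
grip_width: 0.0001
grasp_force: 0.0
t: 8.17
tool_pos: [0.4935, -0.0046, 0.2158]
tcp_rot: [3.141, -0.004, -0.004]
force: [0.0, -0.8, -0.5]
grip_width: 0.0002
grasp_force: 0.0
scene [(array([ 0.5183, -0.3671]), np.float64(0.0498)), (array([0.4963, 0.1104]), np.float64(0.0494)), (array([-0.4195, -0.4439]), np.float64(0.0435)), (array([-0.1322,  0.1257]), np.float64(0.0466)), (array([-0.4443,  0.1419]), np.float64(0.0645))]
top [(array([0.0768, 0.1039]), np.float64(0.0366)), (array([ 0.524 , -0.3726]), np.float64(0.0481))]
```

```bash
python3 -m creep '[[-0.2,-0.05,1,0,0],[-0.2,-0.05,1,0,0],[-0.2,-0.05,1,0,0],[-0.2,-0.05,1,0,0]]'
python3 -m creep '[[-0.2,0,0.95,0,0],[-0.2,0,0.95,0,0],[-0.2,0,0.95,0,0],[-0.2,0,0.95,0,0],[-0.2,0,0.95,0,0],[-0.2,0,0.95,0,0]]'
python3 - <<'E'
from h import *
for n in("scene","top"):
    p,d=eyes.get_image(n); cv2.imwrite(f"pics/f_{n}.png",p[:,:,::-1])
    print(spot(n,p,(258,210)))
E
python3 -c "
import cv2
a=cv2.imread('pics/f_scene.png')[190:300,220:360];cv2.imwrite('pics/g.png',cv2.resize(a,None,fx=5,fy=5))"
```

```text
t: 8.6
tool_pos: [0.4863, -0.1048, 0.2115]
tcp_rot: [3.141, 0.003, -0.003]
force: [-0.4, 0.1, 0.1]
grip_width: 0.0481
grasp_force: 0.0
t: 9.1
tool_pos: [0.4874, -0.1951, 0.2123]
tcp_rot: [-3.14, 0.001, 0.002]
force: [0.4, 0.3, -0.7]
grip_width: 0.0514
grasp_force: 0.0
None
None
```

View pics/g.png

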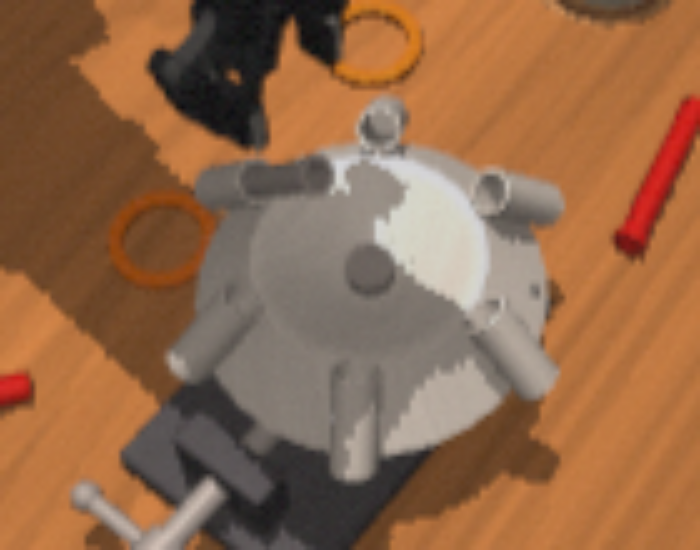

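The open fingers straddle the shield line, with tips at about (255,140) and (325,55) in the crop and the shield at (290,175). Now I descend and grip.

```bash
python3 -m creep '[[-0.2,0.01,0.04,0.3,0],[-0.2,0.01,0.04,0.55,0],[-0.2,0.01,0.04,0.7,0],[-0.2,0.01,0.04,0.83,0],[-0.2,0.01,0.04,0.83,0],[-0.2,0.01,0.04,0.83,0]]'
python3 -m creep '[[1,0,0,0,0],[1,0,0,0,0],[1,0,0,0,0],[1,0,0,0,0],[1,0,0,0,0],[1,0,0,0,0],[1,0,0,0,0]]' 40
```

```text
t: 9.7
tool_pos: [0.4881, -0.2002, 0.1301]
tcp_rot: [-3.141, 0.001, 0.001]
force: [1.0, 0.1, -0.1]
grip_width: 0.0508
grasp_force: 0.0
t: 10.28
tool_pos: [0.4889, -0.2003, 0.1313]
tcp_rot: [-3.141, -0.002, 0.0]
force: [-0.8, 6.3, 5.0]
grip_width: 0.0161
grasp_force: 38.2
```

```bash
python3 -m creep '[[1,0.064,0,-0.077,0],[1,0.129,0,-0.153,0],[1,0.193,0,-0.23,0],[1,0.257,0,-0.306,0],[1,0.321,0,-0.383,0],[1,0.386,0,-0.46,0],[1,0.45,0,-0.536,0],[1,0.45,0,-0.536,0]]'
python3 -m creep '[[1,0.1,0,-0.3,0],[1,0.1,0,-0.7,0],[1,0.1,0,-0.7,0],[1,0.1,0,-0.7,0],[1,0.1,0,-0.7,0]]'
python3 - <<'E'
from h import *
ims=[]
for n,b in(("scene",(130,330,220,380)),("top",(100,300,290,490))):
    p,d=eyes.get_image(n); ims.append(cv2.resize(p[b[0]:b[1],b[2]:b[3]],(400,500))) 
cv2.imwrite("pics/i.png",np.hstack(ims)[:,:,::-1])
E
```

```text
t: 10.95
tool_pos: [0.5353, -0.2017, 0.1859]
tcp_rot: [3.141, -0.003, -0.0]
force: [-0.1, -0.4, -1.6]
grip_width: 0.016
grasp_force: 38.5
t: 11.37
tool_pos: [0.5429, -0.2015, 0.2537]
tcp_rot: [3.141, -0.0, -0.001]
force: [0.6, -0.6, -1.5]
grip_width: 0.0162
grasp_force: 38.5
```

View pics/i.png

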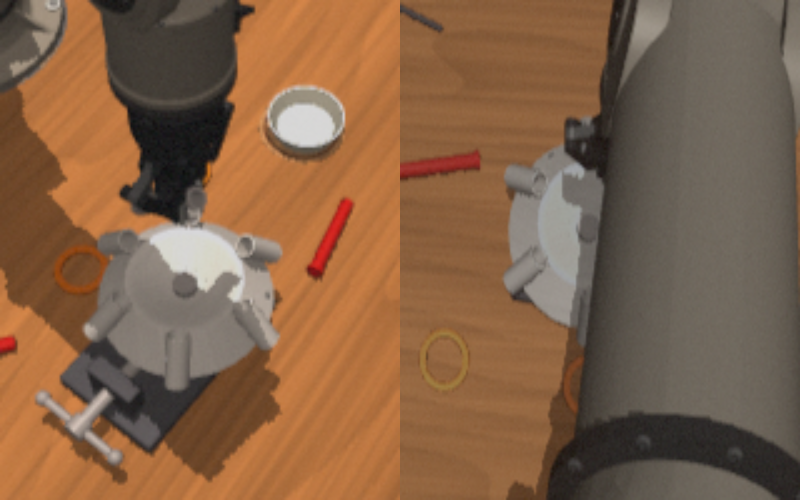

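The shield is out of the rotor and held, and the dish sits undisturbed at crop (305,118). Next I turn it and carry it to the T-bar.

```bash
python3 -m creep '[[1,0,1,0,1],[1,0,1,0,1],[1,0,1,0,1],[1,0,1,0,1],[1,0,1,0,1],[1,0,1,0,1],[1,0,1,0,1],[1,0,1,0,1]]'
python3 -m creep '[[1,0.78,0.78,0,1],[1,0.78,0.78,0,1],[1,0.78,0.78,0,1],[1,0.78,0.78,0,1],[1,0.78,0.78,0,1],[1,0.78,0.78,0,1],[1,0.78,0.78,0,1],[1,0.78,0.78,0,1]]'
python3 - <<'E'
from h import *
print(monitor.get_state()["q"].round(2))
ims=[]
for n,b in(("scene",(170,350,140,300)),("top",(130,310,390,550))):
    p,d=eyes.get_image(n); cv2.imwrite(f"pics/j_{n}.png",p[:,:,::-1]); ims.append(cv2.resize(p[b[0]:b[1],b[2]:b[3]],(400,450),interpolation=2)) 
cv2.imwrite("pics/j.png",np.hstack(ims)[:,:,::-1])
E
```

```text
t: 12.13
tool_pos: [0.5427, -0.301, 0.2527]
tcp_rot: [3.141, 0.002, -0.788]
force: [-0.0, 0.0, -0.7]
grip_width: 0.016
grasp_force: 38.5
t: 12.8
tool_pos: [0.5429, -0.4113, 0.2529]
tcp_rot: [3.14, 0.001, -1.571]
force: [0.2, 0.6, -1.1]
grip_width: 0.0162
grasp_force: 38.5
[ 0.43  0.42  0.17  1.57 -0.08  1.16 -2.52]
```

View pics/j.png

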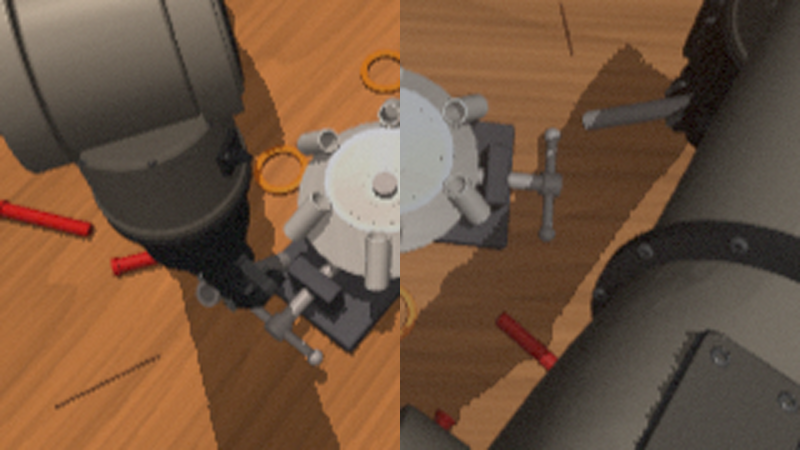

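The top crop shows the shield's foot at about (590,120), pointing +y toward the T-bar at (550,185), with the mouth hidden under the gripper. I check the heights before pressing.

```bash
python3 - <<'E'
from h import *
c=eyes.calibration("top");D=np.load("top0.npz")["d"]
def pt(u,v,d): return (c["R"].T@(np.array([(u-c["cx"])/c["fx"]*d,(v-c["cy"])/c["fy"]*d,d])-c["t"])).round(3)
for v in (184,188,192,196,203,210,215,219,223):
    print(v,[pt(u,v,D[v,u]).tolist() for u in (449,450,451)])
print("foot",ray("top",[(466,178)],.2))
E
```

```text
184 [[0.569, -0.367, 0.047], [0.567, -0.367, 0.055], [0.569, -0.371, 0.049]]
188 [[0.56, -0.368, 0.043], [0.559, -0.37, 0.045], [0.558, -0.371, 0.049]]
192 [[0.549, -0.367, 0.045], [0.549, -0.369, 0.047], [0.548, -0.371, 0.048]]
196 [[0.539, -0.367, 0.044], [0.538, -0.369, 0.048], [0.538, -0.37, 0.051]]
203 [[0.519, -0.364, 0.053], [0.519, -0.366, 0.055], [0.52, -0.37, 0.052]]
210 [[0.502, -0.364, 0.053], [0.502, -0.367, 0.051], [0.512, -0.383, 0.004]]
215 [[0.49, -0.365, 0.048], [0.491, -0.369, 0.046], [0.499, -0.384, 0.002]]
219 [[0.48, -0.365, 0.05], [0.48, -0.368, 0.048], [0.489, -0.385, -0.001]]
223 [[0.47, -0.365, 0.051], [0.47, -0.367, 0.051], [0.471, -0.371, 0.046]]
foot [[ 0.54414514 -0.35896489  0.2       ]]
```

```bash
python3 -m creep '[[1,0,0,0.4,0],[1,0,0,0.8,0],[1,0,0,1,0],[1,0,0,1,0],[1,0,0,1,0]]'
python3 -m creep '[[1,0,0,0.2,0],[1,0,0,0.4,0],[1,0,0,0.5,0],[1,0,0,0.6,0],[1,0,0,0.7,0],[1,0,0,0.7,0],[1,0,0,0.7,0]]' 30
```

```text
t: 13.32
tool_pos: [0.5428, -0.4114, 0.1535]
tcp_rot: [3.14, 0.001, -1.569]
force: [0.7, -0.9, 1.0]
grip_width: 0.0163
grasp_force: 38.8
t: 13.9
tool_pos: [0.5433, -0.4116, 0.0842]
tcp_rot: [-3.142, 0.0, -1.571]
force: [0.8, 0.7, 0.0]
grip_width: 0.016
grasp_force: 30.0
```

```bash
python3 -m creep '[[1,0,0,0.05,0],[1,0,0,0.1,0],[1,0,0,0.15,0],[1,0,0,0.2,0],[1,0,0,0.25,0],[1,0,0,0.3,0],[1,0,0,0.3,0]]'
python3 -m creep '[[1,0,0,0.05,0],[1,0,0,0.1,0],[1,0,0,0.15,0],[1,0,0,0.2,0],[1,0,0,0.2,0]]'
```

```text
t: 14.48
tool_pos: [0.5428, -0.4112, 0.0528]
tcp_rot: [3.141, 0.001, -1.571]
force: [0.4, 2.0, 2.2]
grip_width: 0.0156
grasp_force: 29.2
t: 14.9
tool_pos: [0.5429, -0.4121, 0.0335]
tcp_rot: [3.141, -0.001, -1.571]
force: [-0.9, -2.3, 4.2]
grip_width: 0.0161
grasp_force: 29.8
```

```bash
python3 -m creep '[[1,0,0,0.05,0],[1,0,0,0.1,0],[1,0,0,0.15,0],[1,0,0,0.19,0],[1,0,0,0.19,0],[1,0,0,0.19,0]]'
python3 -m creep '[[1,0,0,-0.2,0],[1,0,0,-0.5,0],[1,0,0,-0.8,0],[1,0,0,-1,0],[1,0,0,-1,0],[1,0,0,-1,0]]' 60
python3 -m creep '[[1,0,0,-0.3,0],[1,0,0,-0.7,0],[1,0,0,-1,0],[1,0,0,-1,0],[1,0,0,-1,0]]'
python3 - <<'E'
from h import *
ims=[]
for n,b in(("scene",(170,350,140,300)),("top",(130,310,390,550))):
    p,d=eyes.get_image(n); cv2.imwrite(f"pics/k_{n}.png",p[:,:,::-1]); ims.append(cv2.resize(p[b[0]:b[1],b[2]:b[3]],(400,450),interpolation=2)) 
cv2.imwrite("pics/k.png",np.hstack(ims)[:,:,::-1])
E
```

```text
t: 15.4
tool_pos: [0.5431, -0.4118, 0.0151]
tcp_rot: [3.142, -0.0, -1.571]
force: [0.2, -1.6, 3.4]
grip_width: 0.0158
grasp_force: 32.8
t: 15.9
tool_pos: [0.5435, -0.4117, 0.1161]
tcp_rot: [-3.14, -0.001, -1.571]
force: [-0.1, 0.6, -1.9]
grip_width: 0.0153
grasp_force: 58.5
t: 16.32
tool_pos: [0.5434, -0.4117, 0.2156]
tcp_rot: [-3.14, -0.001, -1.571]
force: [-0.2, 0.4, -2.4]
grip_width: 0.0157
grasp_force: 58.6
```

View pics/k.png

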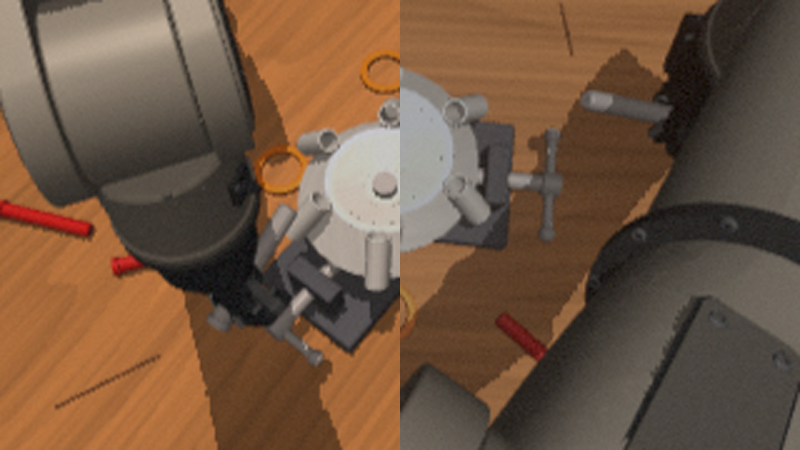

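The scene crop shows the foot raised at about (287,213) and the mouth low at (218,318). The top crop shows the foot at (592,100). I triangulate the tilt.

```bash
python3 - <<'E'
from h import *
f=tri((390+190/2.5,130+100/2.5),(140+287/2.5,170+213/2.5)); g=np.array([.5434,-.4117,.2346])
v=g-f; print(f,np.linalg.norm(v),"elev of mouth",np.degrees(np.arctan2(v[2],np.hypot(*v[:2]))))
# mouth: point on scene ray with x=.5434
a,b=ray("scene",[(140+218/2.5,170+318/2.5)],0)[0],ray("scene",[(140+218/2.5,170+318/2.5)],.3)[0]
s=(.5434-a[0])/(b[0]-a[0]); m=a+s*(b-a); w=m-f; print("mouth",m,np.linalg.norm(w),np.degrees(np.arctan2(w[2],np.hypot(*w[:2]))))
E
```

```text
[ 0.543262   -0.33674716  0.2659571 ] 0.08124786250849982 elev of mouth -22.702339577396074
mouth [ 0.5434     -0.42934766  0.23185177] 0.09868153918079482 -20.219040101940998
```

```bash
python3 -m creep '[[1,-1,0,0,-1],[1,-1,0,0,-1],[1,-1,0,0,-1],[1,-1,0,0,-1],[1,-1,0,0,-1],[1,-1,0,0,-1],[1,-1,0,0,-1],[1,-1,0,0,-1]]'
python3 -m creep '[[1,-0.71,-0.71,0,-1],[1,-0.71,-0.71,0,-1],[1,-0.71,-0.71,0,-1],[1,-0.71,-0.71,0,-1],[1,-0.71,-0.71,0,-1],[1,-0.71,-0.71,0,-1],[1,-0.71,-0.71,0,-1],[1,-0.71,-0.71,0,-1]]'
python3 -m creep '[[1,-0.25,-1,0,0],[1,-0.25,-1,0,0],[1,-0.25,-1,0,0],[1,-0.25,-1,0,0],[1,-0.25,-1,0,0]]'
python3 -m creep '[[1,-0.25,-1,0,0],[1,-0.25,-1,0,0],[1,-0.25,-1,0,0],[1,-0.25,-1,0,0],[1,-0.25,-1,0,0]]'
python3 -m creep '[[1,-0.23,-1,0,0],[1,-0.23,-1,0,0],[1,-0.23,-1,0,0],[1,-0.23,-1,0,0],[1,-0.23,-1,0,0]]'
```

```text
t: 17.08
tool_pos: [0.5423, -0.3111, 0.213]
tcp_rot: [3.141, 0.003, -0.784]
force: [-0.4, 0.0, -0.2]
grip_width: 0.0151
grasp_force: 58.6
t: 17.75
tool_pos: [0.5426, -0.211, 0.2136]
tcp_rot: [-3.141, 0.002, -0.0]
force: [0.4, -0.8, -0.4]
grip_width: 0.0155
grasp_force: 58.8
t: 18.17
tool_pos: [0.5178, -0.11, 0.2145]
tcp_rot: [-3.141, 0.001, -0.001]
force: [0.4, -0.8, -0.8]
grip_width: 0.0153
grasp_force: 58.8
t: 18.58
tool_pos: [0.4933, -0.0111, 0.2147]
tcp_rot: [-3.142, 0.0, -0.001]
force: [0.3, -1.0, -0.8]
grip_width: 0.0154
grasp_force: 58.8
t: 19.0
tool_pos: [0.4707, 0.0883, 0.2147]
tcp_rot: [3.142, 0.0, -0.002]
force: [-0.0, -1.0, -0.6]
grip_width: 0.0156
grasp_force: 58.9
```

```bash
python3 -m creep '[[1,0,-0.1,0.1,0],[1,0,-0.22,0.2,0],[1,0,-0.22,0.3,0],[1,0,-0.22,0.3,0],[1,0,-0.22,0.3,0],[1,0,-0.22,0.3,0],[1,0,-0.22,0.3,0]]'
python3 - <<'E'
from h import *
ims=[]
for n,b in(("scene",(80,220,270,420)),("top",(120,260,190,340))):
    p,d=eyes.get_image(n); print(n,dish(n,p)); ims.append(cv2.resize(p[b[0]:b[1],b[2]:b[3]],(400,373),interpolation=2)) 
cv2.imwrite("pics/l.png",np.hstack(ims)[:,:,::-1])
E
```

```text
t: 19.58
tool_pos: [0.4707, 0.11, 0.1854]
tcp_rot: [3.142, -0.001, -0.002]
force: [0.5, 0.1, -0.7]
grip_width: 0.0151
grasp_force: 58.9
scene [(array([ 0.5186, -0.3674]), np.float64(0.0501)), (array([0.496 , 0.1106]), np.float64(0.0491)), (array([-0.4182, -0.4443]), np.float64(0.0429))]
top [(array([0.0768, 0.1679]), np.float64(0.038)), (array([ 0.5236, -0.3727]), np.float64(0.0479))]
```

View pics/l.png

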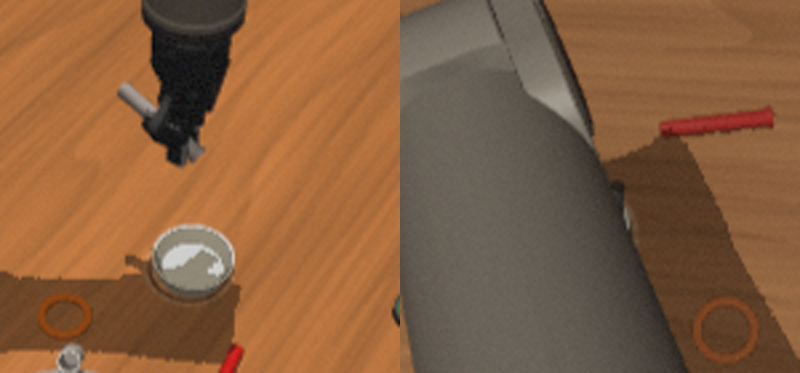

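The scene crop shows the foot at (125,92), the mouth at (197,155) and the dish at (193,262) on its spot. I check the tilt and mouth position in the plane y=0.110.

```bash
python3 - <<'E'
from h import *
q=[]
for uv in((270+125/2.667,80+92/2.667),(270+197/2.667,80+155/2.667)):
    a,b=ray("scene",[uv],0)[0],ray("scene",[uv],.3)[0]; q.append(a+(.11-a[1])/(b[1]-a[1])*(b-a))
w=q[1]-q[0];print(q,np.linalg.norm(w),np.degrees(np.arctan2(w[2],np.hypot(*w[:2]))))
E
```

```text
[array([0.3975612 , 0.11      , 0.23710443]), array([0.48987536, 0.11      , 0.19700166])] 0.10064858093878556 -23.48090471772243
```

```bash
python3 -m creep '[[1,0,0,0,0],[1,0,0,0,0],[1,0,0,0,0]]'; python3 -c "
from workcell import env; print(env.hand_in())"
```

```text
t: 19.93
tool_pos: [0.4703, 0.1109, 0.1851]
tcp_rot: [-3.142, -0.0, -0.0]
force: [-0.0, 0.2, -0.5]
grip_width: 0.0152
grasp_force: 58.9
the job is handed in; nothing more can be done
None
```

Job handed in at about 20 s (no verdict came back): the dish measured about 3–6 mm from the spot's centre, and the shield is held still with its mouth about 23° below level, within about 10 mm of the dish's centre and about 0.19 m above the bench.

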